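# Set the sprung portion tongs to their marked gap and hold it over the plate

### The job

Pick up the sprung portion tongs by the finger pads on their two arms and carry them over the small plate, level and with both round tips about 10 cm above it. There, squeeze or ease the arms until the pointer pin lines up with the ridge of the gauge's marker, and finish while still holding the tongs steady at that gap over the plate, ready for serving: do not put them down. Never squeeze the tongs shut on the way, and leave the plate, mug, coffee capsules and phone where they are.

Things in the scene. Friction and masses are not known exactly. Their poses are not given: they have to be found in the camera images.
- tongs: Sprung steel portion tongs lying flat, 200 mm long, 0.09 kg: two straight arms (4 mm thick, 14 mm tall, on edge) joined by a round hinge post (22 mm across) at the rear; a coil spring holds them open. Origin: under the hinge axis, on the table. x forward along the middle line of the fully open tongs, y to the left arm, z up. Right arm fixed in this frame at -0.225 rad from x.
- tongs_arm (a joint): Squeeze angle of the left arm, rad: 0 = fully open (arms 0.45 rad apart), grows as they close, 0.40 = shut; springs open when let go. Pads push back about 2 N at 0, 5 N at 0.25. Width over the outer faces of the finger pads (= finger opening when gripped): 61 mm at 0, 51 at 0.10, 40.5 at 0.20, 30 at 0.30. Aim: tongs_arm = gauge_mark.
- gauge_mark (a joint): Where the marker stands on the gauge, told as the value of tongs_arm (rad) at which the pointer lines up with its ridge: 0.08 to 0.25. It keeps its place on the gauge unless pushed; leave it so.
- tongs_grip (a point): Point midway between the finger pads when the tongs are open, 11 mm above their underside, 102 mm in front of the hinge, near the centre of mass. Axes as tongs. The ribbed finger pads (14 mm long, 22 mm tall from the table up) stand out from the arms' outer sides, 105 mm from the hinge.
- tip_right (a point): Underside of the right arm's round tip (an upright steel disc 26 mm across, 4 mm thick), 187 mm from the hinge.
- tip_left (a point): Underside of the left arm's round tip (same disc), 187 mm from the hinge. The middle between the tips lies 80 mm in front of the middle between the finger pads.
- pointer (a point): Near the top of the thin upright pointer pin (4 mm thick, top 30 mm above the tongs' underside) on the left arm, 158 mm from the hinge, just in front of the gauge strip.
- ridge (a point): Front end of the ridge on the marker: a small dark steel saddle (16 x 10 mm, ridge 2.5 mm wide, top 30 mm above the underside), 153 mm from the hinge, on the gauge: a curved steel strip fixed to the right arm, 145 mm from the hinge, 10 mm wide, 20 mm high, crossing over the left arm. x outward along the ridge, y across it to the left. Lined up = pin in the ridge's line.
- plate: Small round serving plate, 114 mm across, 18 mm high, standing loose on the table. Origin: centre of its underside.
- mug: Small cup with a handle, 65 x 92 mm, 49 mm high, bystander. Origin: centre of its underside. Plate and mug may have swapped places.
- capsule_a: Coffee capsule, 37 mm across, 26 mm high, bystander near the robot. Origin: centre of its underside.
- capsule_b: Coffee capsule, 37 mm across, 26 mm high, bystander farther off. Origin: centre of its underside.
- phone: Dark phone, 152 x 75 x 9 mm, lying flat, bystander. Origin: centre of its underside.
Things that resemble listed ones, but are neither listed nor needed, are in the scene too. Of the things that look like the tongs, the larger one is meant.

How it is judged:
On the way, in this order (a step that is already met when the one before it is completed fails the run):
1. the tongs are lifted level, clear of the table, in the gripper (height (world z) of each of tip_right, tip_left, tongs above 0.04 m and contact force between the fingers and tongs above 0.5 N), for 0.2 s.
2. over the plate, the pointer is held at the marker (horizontal distance between each of tip_right, tip_left and plate below 0.06 m and y of pointer in the frame of ridge between -0.0035 and 0.0035 m), for 0.5 s.
At the end, for the whole second after the job is handed in: The gripper holds the tongs level (within 0.3 rad) and still, touching neither plate nor mug; pointer within 3.5 mm of the ridge's line; both tips over the plate (within 60 mm of its centre seen from above); tips and hinge over 50 mm, tips under 170 mm above the table (all of step 2 and velocity of joint tongs_arm between -0.05 and 0.05 rad/s and linear speed of tongs below 0.03 m/s and height (world z) of tip_right between 0.05 and 0.17 m and height (world z) of tip_left between 0.05 and 0.17 m and height (world z) of tongs above 0.05 m and angle between tongs's own z axis and vertical below 0.3 rad and contact force between the fingers and tongs above 0.5 N and contact force between tongs and plate below 0.05 N and contact force between tongs and mug below 0.05 N); the arm keeps its last pose, push and grip.
It fails at once if the tongs are squeezed shut (value of joint tongs_arm above 0.36 rad).
It fails at once if the plate, mug, a capsule or the phone is pushed away (distance of any of plate, mug, capsule_a, capsule_b, phone from where it was at the start of the episode above 0.03 m).
It also fails if it takes over 45 s, if anything falls off the work surface, if the arm or the gripper's body presses on something with over 40 N, if the wrist force passes 120 N, or if a joint passes its speed limit or range.

### The arm

A 6-joint arm with a two-finger parallel gripper is mounted at the origin on a cart in front of the work surface, level with it; the furniture and walls round the work are solid. World frame = base frame: x ahead of the robot, y to its left, z up, the work surface at z = 0. Lengths are in m, angles in rad, forces in N, time in s.
With the tool pointing down it reaches from about 0.275 to 0.725 m from the base axis. Payload 15.9 kg.
Tool frame: the origin (TCP) lies on the centre line of the jaws, within the pads' length; the fingertips stand 11 mm ahead of it and the grasp point (between the pads) lies 8 mm behind it (ctrl.tip_extent is the distance from the TCP to the fingertips, in m); z points along the fingers, y is the line along which they close (so a half turn about z gives the same grasp; the last joint's range is limited). The gripper opens to 85 mm and grips with 20 to 120 N. Pads are 22 mm wide; open, the fingers measure 114 mm over their backs; the gripper's body (76 mm by 85 mm) begins 54 mm behind the grasp point. The pads swing forward as they close: fully open they stand 13 mm farther back than shut.
Start: joints at [1.235, 0.213, -0.034, 1.323, 0, 1.571], TCP at [0.165, 0.472, 0.242] pointing down, gripper open.
Joint ranges: [-2.98, 2.98], [-0.74, 1.72], [-1.14, 1.35], [-2.1, 2.04], [-1.57, 1.44], [-3.14, 3.14]. Speed limits (rad/s): [1.89, 1.89, 2.39, 2.57, 3.14, 3.14].

### API

Orientations are given as a unit quaternion [w, x, y, z].
In Python, from plant import ctrl gives the robot as it stands. The module is installed in compiled form; this text tells all that it offers. Calls block until the motion is done:
- ctrl.reach(position, orientation): joint-space move of the TCP to a pose.
- ctrl.movel(position, rotation=None, feed=0.15, threshold=None): straight line of the TCP; rotation=None keeps the orientation; feed is the mean speed in m/s. With threshold (N) it stops when the force on the tool has changed by that much, and returns True; else False.
- ctrl.move_joints(angles): joint-space move.
- ctrl.gripper_open() and ctrl.grasp(effort=None): open the fingers fully, or close them until they stop; effort is the grip in N (None keeps the last).
- ctrl.hold(seconds).
- ctrl.inverse_kinematics(position, orientation): joint angles nearest the present ones, or None.
- ctrl.observe(): the state.
- ctrl.camera(name): name is "side" or "top" or "wrist"; returns the picture (384x512x3 uint8, red, green, blue); there is no depth.
- ctrl.calibration(name): a dict with "vfov" (degrees; the focal length in pixels is half the picture's height over the tangent of half this angle, whatever the lens; pixels are square), "cx", "cy" (the principal point, pixels), "extrinsics" (4x4, takes a point from camera to world coordinates). Camera axes: x right, y down, z forward; pixel columns grow to the right and rows downward; lengths in m; the calibration is good to about 2 mm. A picture is of the moment at which its call begins: read the wrist's pose just before it. calibration takes no time and is no camera call; for the wrist camera it gives the pose at the moment of the call.
A pose or a line that the arm cannot do raises ctrl.IKError and nothing moves.
- ctrl.close_job(): hands the job in; it is judged then, once.
The state is a dict: "time": time; "joint_positions": joint angles; "joint_vel": joint speeds; "joint_efforts": joint torques, N m; "ee_pos": TCP position; "orientation": TCP orientation; "ft_force": force on the tool from outside, world axes, zero at the start; "torque": the same for the moment, N m; "grip_width": opening from 0.0 (shut) to 1.0 (fully open); "grip_force": force on a finger pad.
Only numpy, scipy, OpenCV 4.12 (cv2) and the standard library are available. Lean on these libraries where they do the work, as an engineer would, in place of code of your own. Each camera call takes 0.05 s, during which the arm holds its last target. There are 200 camera calls.

## Working session

There is one attempt and no reset: what is moved stays moved. The work goes in short steps, each a Python script; the robot and the scene stay as the last script left them, time stands still between calls to the robot, and variables do not carry over. Pictures are saved under pics/ and viewed, at most 10 in all, crops included, and the job is handed in when it is done.

```bash
mkdir -p pics; cat > h.py <<'E'
import numpy as np, cv2
from plant import ctrl
def ray(cal,u,v):
    f=192/np.tan(np.radians(cal["vfov"])/2); E=np.array(cal["extrinsics"])
    d=E[:3,:3]@np.array([(u-cal["cx"])/f,(v-cal["cy"])/f,1.]); return E[:3,3],d
def onz(cal,u,v,z):
    o,d=ray(cal,u,v); return o+d*(z-o[2])/d[2]
def proj(cal,p):
    f=192/np.tan(np.radians(cal["vfov"])/2); E=np.array(cal["extrinsics"])
    c=E[:3,:3].T@(np.array(p)-E[:3,3]); return np.array([cal["cx"]+f*c[0]/c[2],cal["cy"]+f*c[1]/c[2]])
def save(n,im): cv2.imwrite("pics/"+n+".png",im[:,:,::-1])
E
python3 - <<'E'
from h import *
ims=[]
for n in("top","side"):
    im=ctrl.camera(n); save(n,im); c=ctrl.calibration(n); print(n,c["vfov"],c["cx"],c["cy"],np.round(c["extrinsics"],3).tolist())
    ims.append(im)
s=ctrl.observe(); print(s["time"],s["orientation"],s["ft_force"],s["grip_width"])
save("topbig",cv2.resize(ims[0],(800,600),interpolation=cv2.INTER_CUBIC))
E
```

```text
top 49.88088106123949 252.60659215389722 198.93399897843162 [[0.018, -0.998, 0.064, 0.5], [-1.0, -0.017, 0.018, -0.02], [-0.017, -0.064, -0.998, 1.041], [0.0, 0.0, 0.0, 1.0]]
side 47.220680563624796 262.2446933410436 184.25261934736469 [[0.966, -0.155, 0.208, 0.322], [-0.259, -0.624, 0.737, -0.812], [0.015, -0.765, -0.643, 0.791], [0.0, 0.0, 0.0, 1.0]]
0.1 [-9.35272635e-05  1.67118774e-01  9.85936626e-01 -5.25489735e-04] [-0.8480336  -0.1707669  -0.02580903] 0.9984917950778341
```

View pics/topbig.png

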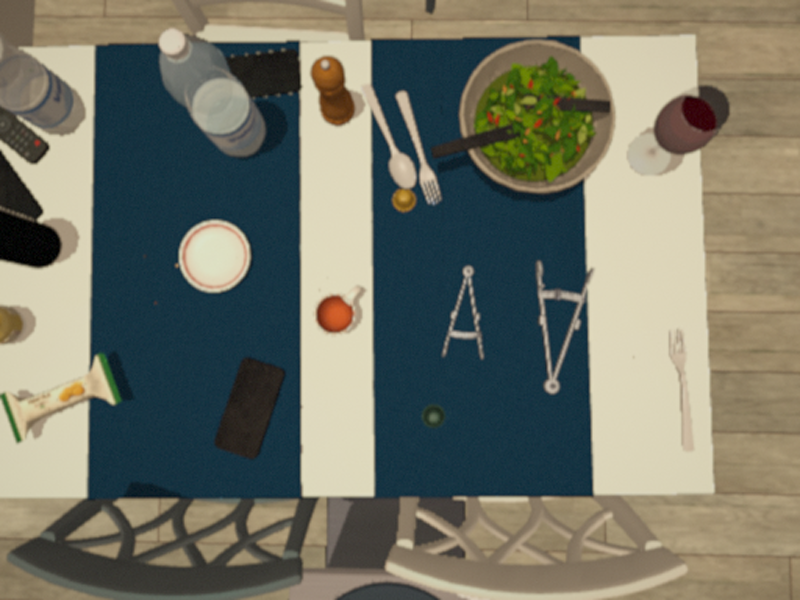

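View pics/side.png

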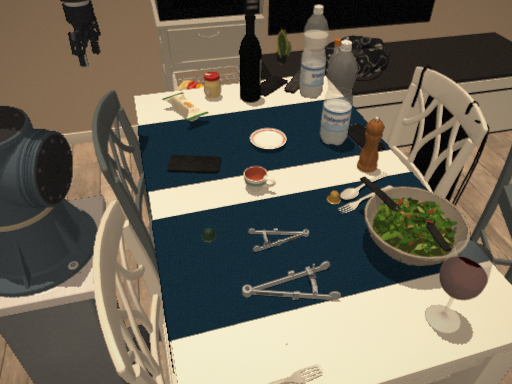

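The tongs lookalikes in the top picture are the larger pair with its hinge at (552,386) and arms up to (539,264)/(590,270), and the smaller pair with its hinge at (468,271). I choose the larger pair. The plate is at (215,256) and the mug at (336,313), with its orange-red contents. The phone is at (250,408) and the capsules are at (433,415) and (404,200). Next I check the choice in a close crop and test the gripper's low-effort behaviour in empty air.

```bash
python3 - <<'E'
from h import *
im=cv2.imread("pics/top.png"); cr=im[155:265,325:395]
cv2.imwrite("pics/crop.png",cv2.resize(cr,None,fx=5.4,fy=5.4,interpolation=cv2.INTER_CUBIC))
c=ctrl.calibration("top")
print("hinge",onz(c,353.3,247,.014),"padsL/R",onz(c,347.5,206,.015),onz(c,368.6,206.7,.015),"tips",onz(c,345,171,.013),onz(c,378,174,.013))
hsv=cv2.cvtColor(im,cv2.COLOR_BGR2HSV)
m=((hsv[...,1]<110)&(hsv[...,2]>120)).astype(np.uint8)
sub=np.zeros_like(m); sub[130:200,105:170]=m[130:200,105:170]
k=cv2.findContours(sub,0,2)[0]; k=max(k,key=cv2.contourArea); (u,v),r=cv2.minEnclosingCircle(k)
print("plate",u,v,r,onz(c,u,v,.018))
print("tip_extent",ctrl.tip_extent)
for e in (3,20):
    ctrl.grasp(e); s=ctrl.observe(); print(e,s["time"],s["grip_width"],s["grip_force"])
    ctrl.gripper_open()
s=ctrl.observe(); print(s["time"],s["grip_width"],s["grip_force"])
E
```

```text
hinge [ 0.45182251 -0.25223656  0.014     ] padsL/R [ 0.55267746 -0.23746648  0.015     ] [ 0.55183373 -0.28951375  0.015     ] tips [ 0.64016191 -0.23139475  0.013     ] [ 0.63392179 -0.31336675  0.013     ]
plate 136.0 163.0 24.041728973388672 [0.65148587 0.29219196 0.018     ]
tip_extent 0.011
3 0.8667 -0.002695253288017245 0.0
20 2.4167 -0.001555784168444728 0.0
3.2 0.9973447336095282 0.0
```

View pics/crop.png

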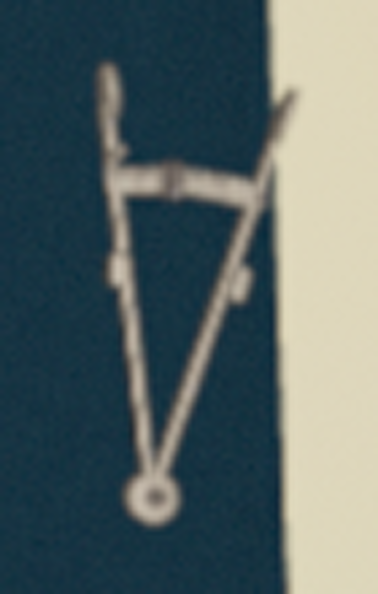

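The crop confirms the larger pair: hinge post at crop (153,497), finger pads at (118,270)/(240,283), and gauge strip with a dark marker at (172,180). The tips are at the top, so the tongs point along +x at about -0.11 rad. The spring yields only 2 to 5 N, so I first find out what low efforts do by gripping the hinge post of the unneeded small lookalike.

```bash
cat >> h.py <<'E'
def q(th): a=np.pi/2+th/2; return [0,np.cos(a),np.sin(a),0]
E
python3 - <<'E'
from h import *
c=ctrl.calibration("top"); p=onz(c,299.5,173.4,.010); print(p)
print("ik",ctrl.inverse_kinematics([p[0],p[1],.15],q(0)), ctrl.inverse_kinematics([.553,-.263,.013],q(-.11)), ctrl.inverse_kinematics([.57,.292,.1],q(0)))
ctrl.reach([p[0],p[1],.15],q(0)); print(ctrl.observe()["time"])
w=ctrl.calibration("wrist"); save("w1",ctrl.camera("wrist")); np.save("w1",w,allow_pickle=True)
print(ctrl.movel([p[0],p[1],.014],feed=.12,threshold=8))
for e in(3,6,20):
    ctrl.grasp(e); s=ctrl.observe(); print(e,s["time"],s["grip_width"],s["grip_force"],s["ee_pos"])
ctrl.gripper_open(); s=ctrl.observe(); print(s["time"],s["grip_width"])
E
```

```text
[ 0.63272685 -0.1183447   0.01      ]
ik [-0.18490273  0.54164192  0.20908898  1.23824338  0.         -0.18490273] [-0.44392774  0.57473348 -0.10104813  0.89501472  0.         -0.33392774] [0.47342383 0.55885699 0.10883342 1.12077275 0.         0.47342383]
5.8833
False
3 7.8583 0.16836022042456025 19.476735591888428 [ 0.63278679 -0.11836975  0.01413913]
6 8.075 0.17032313087482567 19.53741431236267 [ 0.63274618 -0.11833948  0.01409391]
20 8.2917 0.168669884111514 19.604271948337555 [ 0.63277563 -0.11837211  0.01409012]
8.9833 0.9999604323502299
```

View pics/w1.png

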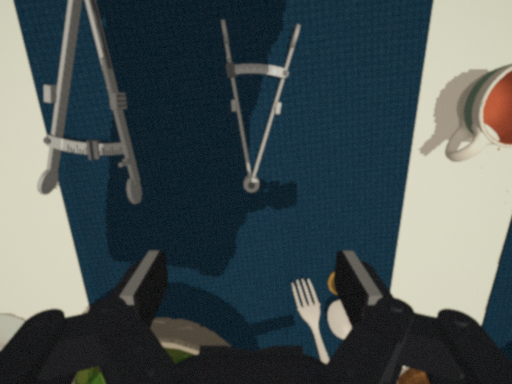

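The wrist picture shows the large tongs' pads at (48,93) and (118,100), their tips at (47,183) and (134,190), and their marker at (95,150). The small pair has its pads at (235,105) and (277,107) and its hinge at (252,184). Efforts below 20 N are clamped to 20 N, well above the spring's 2 to 5 N. So I try a squeeze on the small pair's arms, which are not needed or judged, before touching the real ones.

```bash
python3 - <<'E'
from h import *
w=np.load("w1.npy",allow_pickle=True).item()
P=lambda u,v,z:onz(w,u,v,z)
a,b=P(235,105,.012),P(277,107,.012); print("small pads",a,b,"hinge",P(252,184,.012))
L,R=P(118,100,.018),P(48,93,.018); print("big pads",L,R,(L+R)/2,"tips",P(134,190,.013),P(47,183,.013),"marker",P(95,150,.028))
m=(a+b)/2
ctrl.movel([.6327,-.1183,.05],feed=.25)
ctrl.movel([m[0],m[1],.05],feed=.25)
ctrl.movel([m[0],m[1],.014],feed=.15,threshold=8)
save("w2",ctrl.camera("wrist"))
s=ctrl.observe(); print(s["time"],s["grip_width"])
ctrl.grasp(20); s=ctrl.observe(); print(s["time"],s["grip_width"],s["grip_force"])
save("w3",ctrl.camera("wrist"))
E
python3 -c "
import cv2,numpy as np
cv2.imwrite('pics/w23.png',np.hstack([cv2.resize(cv2.imread('pics/w%d.png'%i),(400,300)) for i in (2,3)]))"
```

```text
small pads [ 0.55941329 -0.13252472  0.012     ] [ 0.56109066 -0.09539469  0.012     ] hinge [ 0.63222116 -0.11736427  0.012     ]
big pads [ 0.55515113 -0.23265693  0.018     ] [ 0.54948933 -0.29155484  0.018     ] [ 0.55232023 -0.26210588  0.018     ] tips [ 0.63803751 -0.23129112  0.013     ] [ 0.63103995 -0.31376525  0.013     ] marker [ 0.59652977 -0.25439065  0.028     ]
10.1583 0.9962074989903656
10.6333 0.49494320930515656 19.492792077362537
```

View pics/w23.png

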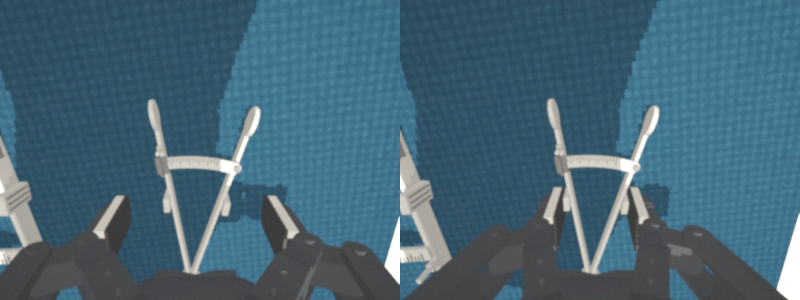

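The small pair is rigid: it stopped at 42 mm and 19.5 N. The gripper's 20 N minimum would therefore shut the real tongs if I pinched them at the pads.

By leverage, 20 N balances the spring torque (0.21 + 1.26q Nm) when the pinch is about 15–26 mm from the hinge. The plan:

- Pinch the arms just in front of the hinge post with the finger edges, and tune q by the pinch distance, starting from the safe side near the hinge.
- Lean the hand forward so the post's top bears against the finger ends and keeps the tongs level.

First I look at the hinge up close.

```bash
cat >> h.py <<'E'
from scipy.spatial.transform import Rotation as Ro
TH=-.116; H0=np.array([.4525,-.2518])
def tilt(th,p):
    f=np.array([np.cos(th),np.sin(th),0]);z=np.array([0,0,1.])
    x=np.cos(p)*f-np.sin(p)*z; zt=-np.sin(p)*f-np.cos(p)*z
    return Ro.from_matrix(np.c_[x,np.cross(zt,x),zt]).as_quat(scalar_first=True)
E
python3 - <<'E'
from h import *
ctrl.gripper_open(); s=ctrl.observe(); e=s["ee_pos"]
ctrl.movel([e[0],e[1],.10],feed=.3)
f=np.array([np.cos(TH),np.sin(TH)])
t=np.r_[H0+.03*f,.12]
for p in(.0,.5): print(p,ctrl.inverse_kinematics(t,tilt(TH,p)))
pl=np.array([.651,.292]); g=np.array([np.cos(.6),np.sin(.6)])
print("plate",ctrl.inverse_kinematics(np.r_[pl-.16*g,.12],tilt(.6,.5)))
ctrl.reach(t,tilt(TH,.5)); print(ctrl.observe()["time"])
w=ctrl.calibration("wrist"); im=ctrl.camera("wrist"); save("w4",im); np.save("w4",w,allow_pickle=True)
print(np.round(w["extrinsics"],3).tolist(), w["vfov"])
save("w4b",cv2.resize(im,(800,600),interpolation=cv2.INTER_CUBIC))
for n,P in dict(hinge=np.r_[H0,.014],front=np.r_[H0+.153*f,.03]).items(): print(n,proj(w,P)*800/512)
E
```

```text
0.0 [-0.48679843  0.35824525 -0.15266633  1.05988475  0.          2.77079422]
0.5 [-0.40934041  0.8196829   0.49108962  1.72405441 -0.13907453  2.88247442]
plate [ 0.41809847  0.86607374  0.57827731  1.77603208 -0.0868372   2.9815552 ]
14.2167
[[-0.116, -0.673, -0.73, 0.617], [-0.993, 0.079, 0.085, -0.272], [0.0, 0.735, -0.678, 0.197], [0.0, 0.0, 0.0, 1.0]] 66.40030563851609
hinge [389.61888246 261.50876048]
front [ 387.90100912 -124.69372356]
```

View pics/w4b.png

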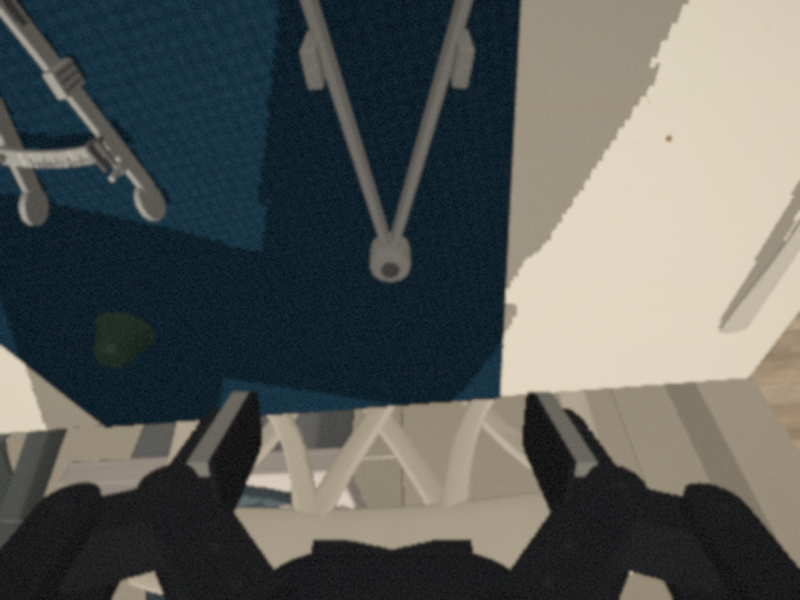

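The picture shows the large tongs' hinge post at (390,262), as my estimate predicted (389.6,261.5). The post is slightly taller than the arms, and the pads are at (313,60)/(462,60). That suits a vertical-finger version: the rear finger edges stop on the round post while the front edges squeeze the arms. How far ahead of the hinge the fingers sit then sets q as a solid stop, and the finger opening reveals that distance. I calibrate from the safe side first.

```bash
cat >> h.py <<'E'
F=np.array([np.cos(TH),np.sin(TH)])
def at(r,z): return np.r_[H0+r*F,z]
def squeeze(r):
    ctrl.movel(at(r,.013),feed=.1); ctrl.grasp(20); s=ctrl.observe()
    print("r",r,"t",s["time"],"w",s["grip_width"],s["grip_width"]*85,"F",s["grip_force"],"ft",np.round(s["ft_force"],1)); return s
E
python3 - <<'E'
from h import *
ctrl.reach(at(.007,.07),tilt(TH,0))
ctrl.movel(at(.007,.013),feed=.15,threshold=10)
squeeze(.007); ctrl.gripper_open()
squeeze(.015)
w=ctrl.calibration("wrist"); im=ctrl.camera("wrist"); save("w5",im); np.save("w5",w,allow_pickle=True)
save("w5b",cv2.resize(im,(800,600),interpolation=cv2.INTER_CUBIC))
E
```

```text
r 0.007 t 16.6167 w 0.24596126025225312 20.906707121441514 F 20.347570180892944 ft [-0.9  0.1  3.4]
r 0.015 t 18.1417 w 0.20597543171348157 17.507911695645934 F 16.967404782772064 ft [-1.8  0.5  3.8]
```

View pics/w5b.png

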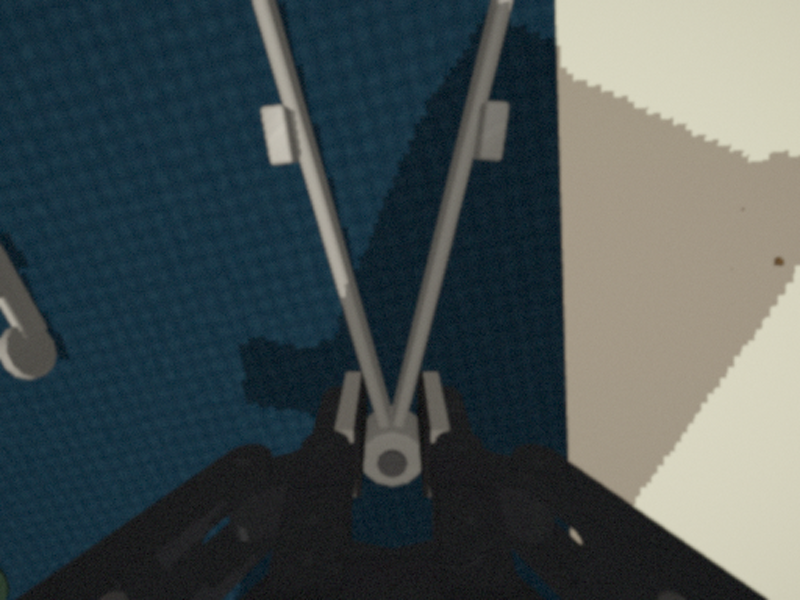

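The finger opening reads 20.9 mm on the 22 mm post and 17.5 mm with the fingers advanced, so the rear edges are about 5.9 mm ahead of the hinge axis. The arms are still open, with pads at (277,135)/(492,130). Now I read the mark's value from the first wrist picture, magnified at the gauge.

```bash
python3 - <<'E'
import cv2
im=cv2.imread("pics/w1.png")[125:205,35:150]
im=cv2.convertScaleAbs(cv2.resize(im,None,fx=6.9,fy=6.9,interpolation=cv2.INTER_CUBIC),alpha=1.3)
cv2.imwrite("pics/g1.png",im)
E
```

```text
(no output)
```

View pics/g1.png

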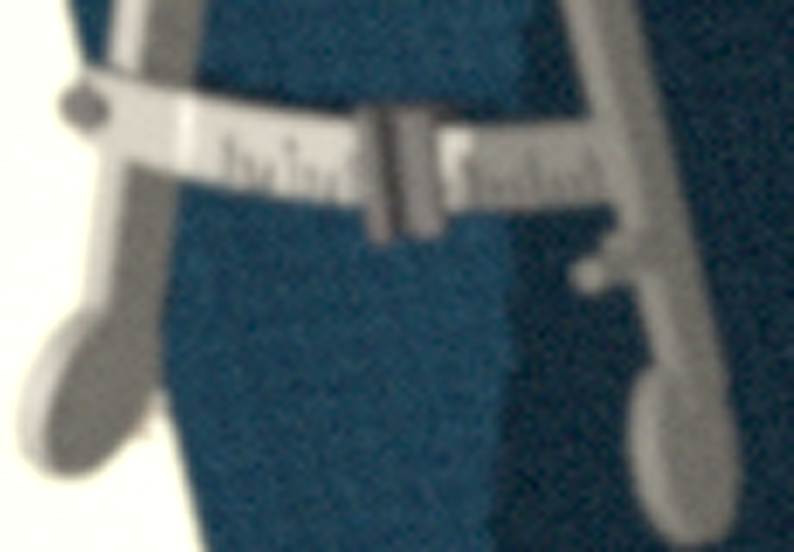

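```bash
python3 - <<'E'
from h import *
w=np.load("w1.npy",allow_pickle=True).item(); w5=np.load("w5.npy",allow_pickle=True).item()
S=.64
h5=onz(w5,392*S,462*S,.02); print("hinge5",h5[:2], "fwd of H0",(h5[:2]-H0)@F)
for hg in (H0,H0-.002*F):
    A=lambda P:np.arctan2(*(P[:2]-hg)[::-1])
    pin,rid=onz(w,120.1,164.9,.03),onz(w,93.0,159.5,.03)
    print("pin r",np.hypot(*(pin[:2]-hg)),"ridge r",np.hypot(*(rid[:2]-hg)),"mark",A(pin)-A(rid),"pin ang",A(pin),"ridge ang",A(rid))
B=lambda P:np.arctan2(*(P[:2]-h5[:2])[::-1])
l,r=onz(w5,275*S,134*S,.022),onz(w5,495*S,131*S,.022); print("pads5",B(l),B(r),B(l)-B(r),np.hypot(*(l-h5)[:2]),np.hypot(*(r-h5)[:2]))
E
```

```text
hinge5 [ 0.45243254 -0.25308872] fwd of H0 8.214610690380773e-05
pin r 0.15789378710518817 ridge r 0.15208911932597483 mark 0.147135575293739 pin ang 0.11632664853186381 ridge ang -0.030808926761875195
pin r 0.15984071708384975 ridge r 0.15408196017096412 mark 0.14535912700065703 pin ang 0.11344574801274263 ridge ang -0.031913378987914416
pads5 0.16941631764141088 -0.3668912345217702 0.536307552163181 0.10495462600634678 0.10466856270173665
```

```bash
cat >> h.py <<'E'
w5=np.load("w5.npy",allow_pickle=True).item(); im5=cv2.imread("pics/w5.png")
def qmeas(name):
    "squeeze angle from the finger pads and hinge seen by the wrist camera, relative to w5 (open)"
    w=ctrl.calibration("wrist"); im=ctrl.camera("wrist"); save(name,im); im=np.ascontiguousarray(im[:,:,::-1])
    E5,E=np.array(w5["extrinsics"]),np.array(w["extrinsics"]); ang=[];out=[]
    for u,v,s in((175,85,16),(317,83,16),(251,295,16)):
        T=im5[v-s:v+s,u-s:u+s]; m=cv2.matchTemplate(im,T,cv2.TM_CCOEFF_NORMED); _,sc,_,(x,y)=cv2.minMaxLoc(m); out.append((x+s,y+s,round(sc,2)))
    # planes stay fixed to the camera: use w5 calibration (hand-relative), works in the air as well
    P=[onz(w5,o[0],o[1],.021)[:2] for o in out]; A=[np.arctan2(*(p-P[2])[::-1]) for p in P[:2]]
    print(name,out,"angle between",A[0]-A[1],"mid",(A[0]+A[1])/2); return A[0]-A[1]
E
python3 - <<'E'
from h import *
qmeas("w6"); ctrl.gripper_open()
squeeze(.0170); qmeas("w7")
E
```

```text
w6 [(175, 85, 1.0), (317, 83, 1.0), (251, 295, 0.99)] angle between 0.5488343829082603 mid -0.09645448428641622
r 0.017 t 19.8083 w 0.16911623270885606 14.374879780252765 F 17.550158009980805 ft [ 0.3 -0.3  2. ]
w7 [(183, 91, 0.97), (316, 91, 0.99), (251, 299, 0.91)] angle between 0.5201449614142716 mid -0.11044660346976021
```

```bash
python3 - <<'E'
from h import *
ctrl.gripper_open(); squeeze(.0176); qmeas("w8")
E
```

```text
r 0.0176 t 21.4583 w 0.154678738445856 13.14769276789776 F 18.39915622898843 ft [ 0.2 -0.8  2.4]
w8 [(192, 92, 0.96), (307, 91, 0.99), (251, 301, 0.66)] angle between 0.4480569041067285 mid -0.10986675206686553
```

```bash
python3 - <<'E'
from h import *
ctrl.gripper_open(); squeeze(.0180); a=qmeas("w9")
save("t9",ctrl.camera("top")); save("s9",ctrl.camera("side"))
im=[cv2.imread("pics/%s9.png"%k) for k in "ts"]
c=[ctrl.calibration(n) for n in("top","side")]
o=[]
for i,k in zip(im,c):
    u,v=proj(k,at(.15,.02)).astype(int); print(u,v); o.append(cv2.resize(i[v-35:v+35,u-35:u+35],(400,400),interpolation=cv2.INTER_CUBIC))
cv2.imwrite("pics/g9.png",np.hstack(o))
E
```

```text
r 0.018 t 23.1167 w 0.14217356068950013 12.084752658607512 F 19.19285530631896 ft [-0.1  0.1  2.6]
w9 [(195, 90, 0.97), (303, 91, 0.98), (251, 301, 0.56)] angle between 0.41959792068391033 mid -0.10896621567362746
360 186
316 280
```

View pics/g9.png

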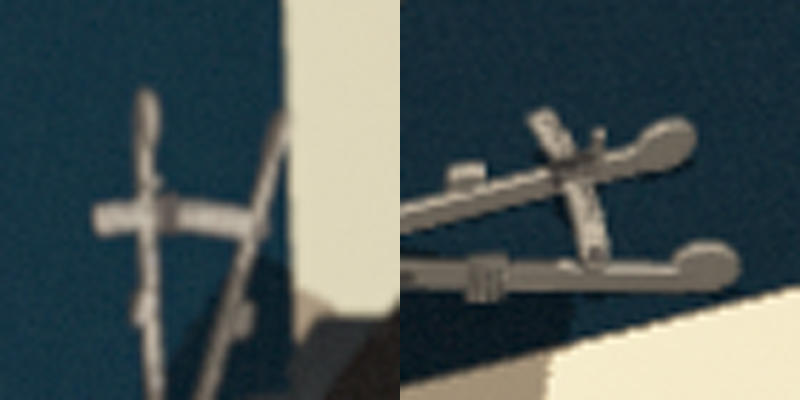

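Top crop: the pin is at (158,182), about 12 crop px (~5 mm) left of the marker's line at (170,210). Side crop: the pin at (600,137) is just short of the marker at (575,170). So q is about 0.12 against a mark of about 0.147, and I advance another 0.4 mm and track the change numerically.

```bash
cat >> h.py <<'E'
def dtop(name):
    "movement of left tip patch and marker patch in the top view since t9, px"
    a=cv2.imread("pics/t9.png"); n=ctrl.camera("top"); save(name,n); n=np.ascontiguousarray(n[:,:,::-1]); U=8
    up=lambda i:cv2.resize(i,None,fx=U,fy=U,interpolation=cv2.INTER_CUBIC); r=[]
    for u,v,du,dv in((351,175,5,8),(357,189,4,4)):
        T=up(a[v-dv:v+dv,u-du:u+du]); m=cv2.matchTemplate(up(n[v-dv-6:v+dv+6,u-du-6:u+du+6]),T,cv2.TM_CCOEFF_NORMED); _,s,_,(x,y)=cv2.minMaxLoc(m); r.append((x/U-6,y/U-6,round(s,2)))
    print(name,r)
E
python3 - <<'E'
from h import *
ctrl.gripper_open(); squeeze(.0184); qmeas("w10"); dtop("t10")
E
```

```text
r 0.0184 t 24.8917 w 0.13876075001187224 11.794663751009141 F 19.880874501541257 ft [-0.7 -0.8  1.9]
w10 [(199, 92, 0.93), (301, 92, 0.98), (496, 104, 0.51)] angle between 0.0196469244586035 mid 1.4062143245732597
t10 [(1.0, 0.0, 0.99), (0.125, 0.0, 0.98)]
```

```bash
python3 - <<'E'
from h import *
s=ctrl.camera("side"); save("s10",s)
a=cv2.imread("pics/t10.png"); b=cv2.imread("pics/s10.png")
f=lambda i,u,v,h=20:cv2.convertScaleAbs(cv2.resize(i[v-h:v+h,u-h:u+h],(400,400),interpolation=cv2.INTER_CUBIC),alpha=1.4)
cv2.imwrite("pics/g10.png",np.hstack([f(a,355,183),f(b,316,272)]))
# expected pixels of pin for lined-up, by ridge line: hinge->ridge ray
w=np.load("w1.npy",allow_pickle=True).item(); rid=onz(w,93.0,159.5,.03)
for n,(u0,v0) in dict(top=(335,163),side=(296,252)).items():
    c=ctrl.calibration(n)
    for r in(.140,.153,.158):
        for z in (.02,.03):
            print(n,r,z,np.round((proj(c,np.r_[h5,z] if 0 else np.r_[H0+[0,0],z]+np.r_[(rid[:2]-H0)/np.hypot(*(rid[:2]-H0))*r,0])-[u0,v0])*10))
E
```

```text
top 0.14 0.02 [206. 270.]
top 0.14 0.03 [215. 266.]
top 0.153 0.02 [207. 217.]
top 0.153 0.03 [217. 213.]
top 0.158 0.02 [208. 197.]
top 0.158 0.03 [217. 193.]
side 0.14 0.02 [142. 242.]
side 0.14 0.03 [146. 213.]
side 0.153 0.02 [199. 232.]
side 0.153 0.03 [203. 203.]
side 0.158 0.02 [220. 228.]
side 0.158 0.03 [225. 199.]
```

View pics/g10.png

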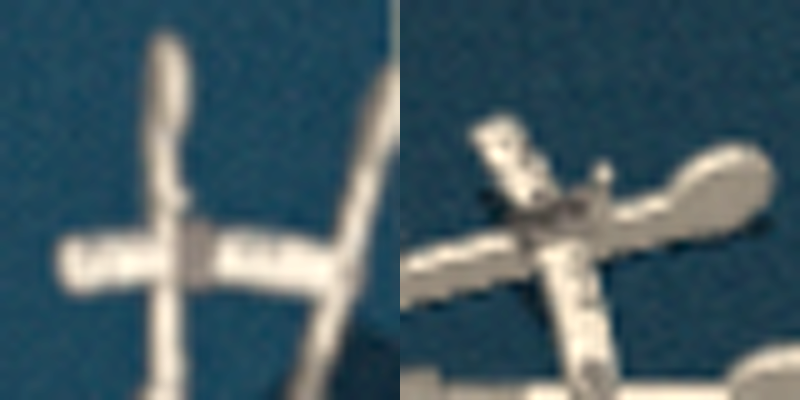

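Top crop: the pin bump is at (183,190) and the marker centre at (195,255), still a little short (0 to 3.5 mm). In the side crop the pin top is at (602,170), just beside the marker's front end. For a sharper value I fit the arms' lines in the wrist pictures, with w5 (fully open, 0.45 rad) as reference.

```bash
cat >> h.py <<'E'
def arms(name,rows=range(112,200,2)):
    im=cv2.imread("pics/%s.png"%name).astype(int); D=im[:,:,2]*1.0/(im[:,:,0]+1); L=[];R=[]
    for v in rows:
        m=np.r_[0,(D[v,150:345]>.62).astype(int),0]; d=np.diff(m); a=np.where(d==1)[0]; b=np.where(d==-1)[0]
        runs=[(x+150+(y-x-1)/2,y-x) for x,y in zip(a,b) if 4<=y-x<=22]
        if len(runs)==2: L.append((runs[0][0],v)); R.append((runs[1][0],v))
    th=[]
    for Q in(L,R):
        Q=np.array(Q); k=np.polyfit(Q[:,1],Q[:,0],1); res=Q[:,0]-np.polyval(k,Q[:,1]); k=np.polyfit(Q[abs(res)<2,1],Q[abs(res)<2,0],1)
        p,r=[onz(w5,np.polyval(k,v),v,.014) for v in(110,200)]; th.append(np.arctan2(*(p-r)[:2][::-1]))
    print(name,len(L),"arms apart",round(th[0]-th[1],4),"q",round(.45-th[0]+th[1],4),"mid",round((th[0]+th[1])/2,3))
E
python3 - <<'E'
from h import *
for n in("w5","w6","w7","w8","w9","w10"):
    try: arms(n)
    except Exception as e: print(n,e)
E
```

```text
w5 44 arms apart 0.4447 q 0.0053 mid -0.099
w6 44 arms apart 0.4457 q 0.0043 mid -0.098
w7 44 arms apart 0.4141 q 0.0359 mid -0.113
w8 44 arms apart 0.347 q 0.103 mid -0.113
w9 44 arms apart 0.3166 q 0.1334 mid -0.112
w10 44 arms apart 0.296 q 0.154 mid -0.116
```

The arm-line fit puts q at about 0.149. Allowing for parallax on the ridge, the mark is about 0.147–0.17, so I advance 0.28 mm for about 0.164, then lift.

```bash
python3 - <<'E'
from h import *
ctrl.gripper_open(); squeeze(.01868); qmeas("w11"); arms("w11"); dtop("t11")
q11=None
ctrl.movel(at(.01868,.043),feed=.06); s=ctrl.observe(); print(s["time"],s["grip_width"]*85,s["grip_force"],s["ft_force"])
qmeas("w12"); arms("w12")
E
```

```text
r 0.01868 t 26.675 w 0.13894199981287994 11.810069984094795 F 22.350343766156584 ft [ 0.  -0.6  2.1]
w11 [(199, 89, 0.94), (302, 90, 0.98), (496, 104, 0.51)] angle between 0.020009877510507312 mid 1.3966119383752613
w11 44 arms apart 0.2936 q 0.1564 mid -0.117
t11 [(1.125, -0.125, 0.99), (0.25, 0.0, 0.98)]
27.425 11.52221254142154 21.877144306199625 [ 1.19867816 -0.31159494 -0.51749897]
w12 [(200, 90, 0.95), (302, 90, 0.98), (465, 99, 0.53)] angle between 0.01978839357083073 mid 1.4123199312435681
w12 5 arms apart 0.2458 q 0.2042 mid -0.121
```

The tongs lifted level: the pads stay at the same hand-relative pixels, (200,90)/(302,90). Before carrying, I check the pointer/ridge offset numerically from the stored pictures, which costs no robot time.

```bash
python3 - <<'E'
from h import *
g=lambda n:cv2.imread("pics/%s.png"%n)
t=np.mean([g("t10"),g("t11")],0).mean(2)
print("top cols 346-362")
for v in range(178,194): print(v,t[v,346:362].astype(int))
w=g("w1").mean(2); print("w1 cols 82-104")
for v in range(140,162,2): print(v,w[v,82:104].astype(int))
print("w1 pin 114-128")
for v in range(160,170): print(v,w[v,114:130].astype(int))
E
```

```text
top cols 346-362
178 [ 44  43  49  70 118 154 114  59  42  45  45  45  44  47  48  47]
179 [ 45  45  49  66 117 157 117  61  43  45  44  46  48  45  48  46]
180 [ 45  44  48  65 118 160 120  64  45  43  44  45  46  46  46  45]
181 [ 44  45  49  66 115 157 128  82  55  46  47  46  48  47  46  47]
182 [ 45  44  49  64 104 145 140 110  68  48  44  45  45  42  47  45]
183 [ 44  44  47  62  96 131 133 105  66  48  47  42  44  46  46  43]
184 [ 43  42  47  64 104 142 121  83  61  60  50  45  45  44  43  44]
185 [ 57  61  70  80 117 156 125  84  75  77  68  67  67  67  63  62]
186 [ 98 105 118 121 135 157 126  94  85  88  92 111 112 108 103 102]
187 [140 146 150 152 155 155 123  96  87  91 111 144 145 130 131 136]
188 [159 171 170 168 168 164 130  97  86  93 122 163 164 149 154 158]
189 [167 177 176 173 171 167 131  99  86  97 130 166 172 168 168 168]
190 [148 153 147 145 148 154 123  96  89  94 114 140 147 152 151 155]
191 [ 98  98  89  88 114 145 119  87  77  76  75  83  88  96 101 110]
192 [ 56  53  49  58 111 157 129  77  55  52  49  47  46  50  56  61]
193 [ 46  45  45  56 116 164 136 
[... 955 characters left out ...]
 53 61 65 59 56 55 45 52 49 49 54 47 44 47 49 49]
w1 pin 114-128
160 [28 29 25 28 28 34 35 45 71 90 93 93 93 85 79 78]
161 [37 30 36 32 35 40 46 56 72 84 87 88 89 82 79 79]
162 [37 35 29 32 43 62 69 75 79 85 86 82 83 81 79 80]
163 [32 30 28 47 67 86 94 94 84 80 79 82 82 86 84 81]
164 [ 30  28  28  53  76  95 102 101  90  80  79  79  86  90  91  90]
165 [ 27  28  23  53  72  93 101 101  85  74  73  71  78  88  99  98]
166 [ 27  22  31  41  60  81  92  86  70  60  52  56  61  80  98 101]
167 [ 25  29  28  34  46  58  64  60  47  40  35  37  50  71  96 103]
168 [ 29  29  28  30  36  35  37  42  35  38  36  29  46  68  91 105]
169 [ 31  27  30  29  33  25  33  27  33  26  36  33  33  59  89 101]
```

```bash
python3 - <<'E'
from h import *
# robust variant: per row, find the two brightest ridges of (R - .55B) after smoothing, near the previous positions
def fit(name):
    im=cv2.GaussianBlur(cv2.imread("pics/%s.png"%name),(3,3),0).astype(float); D=im[:,:,2]-.6*im[:,:,0]
    th=[]
    for side in(0,1):
        Q=[]
        for v in range(112,200,2):
            # guess from pads to hinge
            x0=(200 if side==0 else 302); g=x0+(251-x0)*(v-90)/(270-90)+(-1 if side else 1)*-4+ (8 if side==0 else -8)
            xs=np.arange(int(g)-9,int(g)+10); d=D[v,xs]; k=np.clip(d-np.percentile(d,35),0,None); Q.append((np.sum(k*xs)/k.sum(),v))
        Q=np.array(Q)
        for _ in range(3):
            k=np.polyfit(Q[:,1],Q[:,0],1); r=abs(Q[:,0]-np.polyval(k,Q[:,1])); Q=Q[r<max(1.,2*np.median(r))]
        p,r=[onz(w5,np.polyval(k,v),v,.014) for v in(110,200)]; th.append(np.arctan2(*(p-r)[:2][::-1])); 
    print(name,"q",round(.45-th[0]+th[1]-.005,4),len(Q))
for n in("w10","w11","w12"): fit(n)
a,b=[cv2.imread("pics/w%d.png"%i) for i in(11,12)]; U=6
up=lambda i:cv2.resize(i,None,fx=U,fy=U,interpolation=cv2.INTER_CUBIC)
for u,v in((200,89),(302,90)):
    T=up(a[v-14:v+14,u-12:u+12]); m=cv2.matchTemplate(up(b[v-20:v+20,u-18:u+18]),T,cv2.TM_CCOEFF_NORMED); _,s,_,(x,y)=cv2.minMaxLoc(m); print("pad shift",x/U-6,y/U-6,s)
E
```

```text
w10 q 0.0944 44
w11 q 0.093 44
w12 q 0.0914 44
pad shift 0.833333333333333 2.5 0.9973359704017639
pad shift 0.16666666666666696 -0.5 0.9962108731269836
```

The ridge profile now gives consistent values: mark ≈ 0.168 from the wrist picture and about 0.17 from the top one, against q ≈ 0.153. One more small advance on the table centres it.

```bash
python3 - <<'E'
from h import *
ctrl.movel(at(.01868,.013),feed=.08); ctrl.gripper_open()
squeeze(.0190); qmeas("w13"); arms("w13"); dtop("t13"); print(ctrl.observe()["time"])
E
```

```text
r 0.019 t 29.6417 w 0.1186345887792285 10.083940046234423 F 20.204349810665008 ft [-0.2  0.6  2.3]
w13 [(204, 90, 0.93), (293, 92, 0.96), (496, 105, 0.52)] angle between 0.011742279894242591 mid 1.399889711401896
w13 44 arms apart 0.239 q 0.211 mid -0.106
t13 [(2.375, 0.125, 0.98), (-2.25, -0.25, 0.88)]
29.7417
```

```bash
python3 - <<'E'
from h import *
ctrl.gripper_open()
squeeze(.01878); qmeas("w14"); arms("w14"); dtop("t14"); print(ctrl.observe()["time"])
E
```

```text
r 0.01878 t 31.3833 w 0.12945733037826015 11.003873082152113 F 19.618427859968506 ft [ 0.9 -0.1  2.6]
w14 [(200, 91, 0.95), (298, 90, 0.97), (496, 105, 0.5)] angle between 0.026315109105927492 mid 1.3963968333638435
w14 44 arms apart 0.2754 q 0.1746 mid -0.11
t14 [(1.25, 0.0, 0.99), (-0.5, -0.125, 0.95)]
31.4833
```

q is about 0.170 against a mark of about 0.168, so I lift and carry.

```bash
python3 - <<'E'
from h import *
pl=np.array([.6515,.292])
for t2 in(.5,.55,.6,.65):
    g=np.array([np.cos(t2),np.sin(t2)]); P=np.r_[pl-.165*g,.123]; k=ctrl.inverse_kinematics(P,tilt(t2,0)); print(t2,k)
    if k is not None and k[5]<3.05 and k[5]>0: break
ctrl.movel(at(.01878,.123),feed=.12); s=ctrl.observe(); print(s["time"],s["grip_width"]*85,s["grip_force"])
ctrl.reach(P,tilt(t2,0)); s=ctrl.observe(); print(s["time"],s["grip_width"]*85,s["grip_force"],s["ee_pos"])
ctrl.hold(.3)
qmeas("w15")
a,b=[cv2.imread("pics/w%d.png"%i) for i in(14,15)]; U=6
up=lambda i:cv2.resize(i,None,fx=U,fy=U,interpolation=cv2.INTER_CUBIC)
for u,v in((200,91),(298,90)):
    T=up(a[v-14:v+14,u-12:u+12]); m=cv2.matchTemplate(up(b[v-24:v+24,u-22:u+22]),T,cv2.TM_CCOEFF_NORMED); _,sc,_,(x,y)=cv2.minMaxLoc(m); print("pad shift",x/U-10,y/U-10,sc)
save("t15",ctrl.camera("top")); save("s15",ctrl.camera("side"))
E
```

```text
0.5 [ 0.3977643   0.3638047  -0.13658932  1.07040231  0.          3.03935696]
32.55 11.131195184599296 19.528742409311235
34.2583 11.562736343247268 19.499634106177837 [0.50698404 0.2120423  0.12295514]
w15 [(201, 91, 0.94), (298, 91, 0.97), (331, 291, 0.55)] angle between 0.3425086784028236 mid 0.2776014708884907
pad shift 1.0 -1.166666666666666 0.9978689551353455
pad shift 0.3333333333333339 -1.166666666666666 0.9850239753723145
```

```bash
python3 - <<'E'
from h import *
t=cv2.imread("pics/t14.png").mean(2)
for v in list(range(178,193)): print(v,t[v,346:362].astype(int))
for n in("top","side"):
    c=ctrl.calibration(n); g=np.array([np.cos(.5),np.sin(.5)]); e=np.array([.50698,.21204])
    print(n,"exp pin",proj(c,np.r_[e+.138*g,.14]),"tips",[proj(c,np.r_[e+.165*g+s*.026*np.array([-g[1],g[0]]),.123]) for s in(1,-1)])
c=ctrl.calibration("top"); t=cv2.imread("pics/t15.png").mean(2)
u,v=proj(c,np.r_[e+.132*g,.14]).astype(int); print(u,v)
for y in range(v-9,v+10): print(y,t[y,u-12:u+13].astype(int))
E
```

```text
178 [ 44  46  46  61 117 164 125  63  45  42  44  45  46  45  48  46]
179 [ 48  45  45  60 117 166 125  65  43  44  45  46  45  47  46  48]
180 [ 45  44  46  61 117 164 126  69  46  44  45  46  48  45  45  46]
181 [ 46  45  49  55 110 155 135 100  66  46  46  44  46  47  44  45]
182 [ 45  44  45  58  95 135 142 131  89  52  47  45  44  46  47  46]
183 [ 43  46  48  60  90 121 134 124  84  53  41  40  46  45  43  46]
184 [ 44  45  43  55  96 129 119  93  74  64  51  44  45  42  46  43]
185 [ 56  63  65  73 111 137 113  90  98  92  83  72  63  64  61  61]
186 [ 98 110 112 116 136 137 114 100 111 114 126 122 102 108 107 105]
187 [140 148 152 150 158 142 115 101 113 125 153 151 132 140 144 143]
188 [165 172 175 169 170 153 121 101 110 131 169 168 157 164 166 163]
189 [172 175 177 172 169 151 122 104 112 133 171 174 170 171 170 168]
190 [150 148 146 142 141 132 114 102 113 121 139 144 147 147 150 157]
191 [102 100  89  87 101 122 111  91  92  89  84  85  89  95 106 121]
192 [ 57  52  53  54  91 129 119  79  61  55  48  49  50  53  58  69]
top exp pin [125.43666794 165.25019768] tips [arra
[... 1531 characters left out ...]
 201 193 181 166 159 160 175
 184 181 176 174 176 162 149]
171 [ 63 122 186 181 138  93  90 129 156 178 190 181 170 165 160 170 172 175
 176 175 178 190 194 174 155]
172 [ 47 104 168 173 148 106  85  88 109 141 166 163 155 153 154 168 176 173
 179 188 198 208 209 195 170]
173 [ 46  71 119 138 129  95  78  71  84 110 140 155 163 159 159 168 178 189
 198 207 212 213 214 210 195]
174 [ 43  48  66  75  76  64  61  58  63  76 102 137 162 167 172 186 195 206
 210 213 214 214 214 213 209]
175 [ 47  44  45  44  46  46  46  48  50  53  62  95 141 175 192 203 207 211
 211 212 213 213 213 213 213]
176 [ 47  47  45  46  47  46  48  46  46  45  46  58 108 169 200 208 209 208
 209 210 211 210 212 211 212]
```

On the table the pin stood at 353.4 px and the ridge at about 353.8–354.2 px, an offset of about 1–2 mm and within the tolerance. The hand-relative view over the plate is unchanged, with the tips on both sides of the plate's centre, so I hand in.

```bash
python3 - <<'E'
from h import *
ctrl.hold(.6); s=ctrl.observe(); print(s["time"],s["grip_width"]*85,s["grip_force"])
print(ctrl.close_job())
E
```

```text
35.3083 11.13063530667899 19.500548746436834
the job is handed in; nothing more can be done
None
```

I handed the job in at 35.3 s with the tongs held level over the plate, tips about 11 cm above the table and the pointer an estimated 1–2 mm from the ridge (no verdict was returned); I gripped just in front of the hinge, not by the finger pads, because the gripper's 20 N minimum there would have shut them.

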